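# Load the roll carrier and hold it up level

## Task

The wooden carrier for abrasive rolls is one roll short: slide the loose tall roll, the one matching the roll already on it, down over the empty spindle until it sits flat on the carrier's base, and let go of it. Then take the carrier by its middle handle, lift it straight up until its base is at least 10 cm above the dock, and finish while still holding it there, level and still, with both rolls on it. Leave everything else on the bench where it is.

Things in the scene. Friction and masses are not known exactly. Their poses are not given: they have to be found in the camera images.
- carrier: wooden carrier, loose on the dock at any yaw; grey base 235 x 90 x 15 mm (own x, y, z), origin at the centre of its underside. Round spindles 16 mm thick at x = +85 mm (empty) and -85 mm (loaded) rise 68 mm above the base. Handle in the middle: upright wooden bar, 44 mm along x, 16 mm along y (30 mm at its foot), top 135 mm above the underside. With both rolls 0.6 to 0.9 kg, balanced.
- carrier_seat (a point): point on top of the carrier's base at the axis of the empty spindle; z up along the spindle, axes as the carrier's. A roll sits here when its origin is at this point
- carrier_grip (a point): point to hold the carrier by: middle of the handle bar, 20 mm below its top; axes as the carrier's, so the fingers close along y
- roll_tall: the loose tall abrasive roll, brown, stiff, standing upright on the bench: outer diameter 56 mm, height 60 mm, through bore 24 mm in diameter, about 0.2 kg; origin at the centre of its underside, z along its axis. The same at every yaw. It may be squeezed with up to 60 N
- roll_loaded: the same kind of roll, already on the carrier's other spindle (x = -85 mm), sitting on the base; origin at the centre of its underside, z along its axis
- dock: fixed low wooden board on which the carrier stands, 270 x 110 x 12 mm (own x, y, z), with an 8 mm high cleat across the top at each end, about 6 mm beyond the carrier's ends; origin at the centre of its underside
- roll_short: the low abrasive roll, bystander: same 56 mm diameter and bore as the tall one but only 30 mm high, standing upright on the bench; origin at the centre of its underside
- tape: bystander: ring of masking tape lying flat, outer diameter 90 mm, 25 mm high; origin at the centre of its underside
- pencil: bystander: flat carpenter's pencil lying on the bench, 170 x 14 x 8 mm along its own x; origin under its middle
- offcut: bystander: wood offcut lying flat, 130 x 60 x 38 mm along its x, y, z; origin at the centre of its underside
- brush: bystander: flat paint brush lying along its own x, 200 to 280 mm long; origin on its underside
Mind the look-alikes: they are no part of the job. What is shaped like the roll_tall but orange or white is not meant. Leave any pink look-alike of the roll_loaded alone.

How it is judged:
By the outcome, as a careful person would: the job done as asked, in the order asked, and still so for the second after the job is handed in, while the arm keeps its last pose, push and grip.
It also fails if it takes over 54 s, if anything falls off the work surface, if the arm or the gripper's body presses on something with over 40 N, if the wrist force passes 120 N, or if a joint passes its speed limit or range.

## Robot

A 6-joint arm with a two-finger parallel gripper is mounted at the origin on the work surface. World frame = base frame: x ahead of the robot, y to its left, z up, the work surface at z = 0. Lengths are in m, angles in rad, forces in N, time in s.
With the tool pointing down it reaches from about 0.275 to 0.825 m from the base axis. Payload 5.2 kg.
Tool frame: the origin (TCP) lies between the finger pads, 19 mm behind the fingertips; this is the grasp point; z points along the fingers, y is the line along which they close (so a half turn about z gives the same grasp; the last joint's range is limited). The gripper opens to 93 mm and grips with 3 to 60 N. Pads are 15 mm wide; open, the fingers measure 128 mm over their backs; the gripper's body (75 mm by 188 mm) begins 65 mm behind the grasp point.
Start: joints at [1.083, 0.259, 1.535, -0, 1.348, -0.203], TCP at [0.155, 0.528, 0.237] pointing down, gripper open.
Joint ranges: [-3.14, 3.14], [-0.91, 2.08], [0.19, 2.58], [-1.22, 4.36], [0.22, 2.71], [-3.12, 3.12]. Speed limits (rad/s): [2.57, 2.57, 3.14, 3.14, 3.14, 3.14].

## Interface

Orientations are given as a unit quaternion [w, x, y, z].
In Python, from cell import monitor, eyes, env, nets gives the robot as it stands.
- The arm moves only by the tool jog_arm, never from a script. Its argument "motion" is one flat list of numbers, 5 for each row, row after row: the opening, from 0 (shut) to 1 (fully open), then the shift along the tool's x, y, z in m, then the turn about the tool's z in rad. A call has exactly 10 rows; each row shifts and turns the commanded pose from where the row before left it, along the tool's axes as they then stand; what a row does not reach is not made up. A row lasts 1/10 s, in which the tool goes at most 50 mm and 8.59 degrees, less where a joint would pass 70% of its speed; a pose out of reach is approached as far as the arm can. A call is refused whole if a number of a shift passes 0.05 or a number of a turn 0.15, either way. A call with a gripper value outside its range is refused whole. The fingers move at their own pace and stop on an object; the grip force is fixed at half the most. Time passes only in rows, so rows that do not move let the fingers close, or fill a call up. It gives the time, the measured TCP pose, the force, the opening and the grip force at its end, in the units of the state.
- monitor.get_state(): the state, without advancing time (a new reading comes with each control period).
- eyes.snapshot(name): name is "side" or "top" or "wrist"; returns a dict with "img" (400x640x3 uint8, red, green, blue), "fx", "fy", "cx", "cy" (pixels), "k1" (the pictures are not rectified: a ray, as slopes to the right and down, at radius r is drawn at 1 + k1 r^2 times it, then the intrinsics apply), "position" and "attitude" of the camera in the world; the wrist camera has in their place "mount" (4x4, takes a point from camera to tool coordinates, whose origin is the TCP and whose axes are the flange's). Camera axes: x right, y down, z forward; pixel columns grow to the right and rows downward; lengths in m; the calibration is good to about 2 mm. A picture is of the moment at which its call begins: read the wrist's pose just before it. There is no depth.
- env.sign_off(): hands the job in; it is judged then, once.
Trained networks look in a picture, given as the dict that the camera call returned (one of the last four; its "shot" number tells which), for a name from the list of things; names that differ only in an ending like _2 or _b are one class to them, and where a whole thing is asked for, a point or a joint stands for the part that bears it (a point fixed in the world has none). Each returns a list of dicts, best first, with "p" (0 to 1); they miss things now and then, are a little off and sometimes report something else, mostly with a low value. They report only what shows in the picture. A call takes as long as a camera call. They do not tell look-alikes from the thing itself.
- nets.look_for(thing, picture): "position" ([column, row] in pixels, amid what is visible of it).
- nets.outline_of(thing, picture): "pixels" (400x640 bool, what is visible of it) and "position" ([column, row] in pixels, amid what is visible of it).
The state is a dict: "t": time; "joints": joint angles; "joint_vel": joint speeds; "tau": joint torques, N m; "position": TCP position; "tcp_rot": TCP orientation; "force": force on the tool from outside, world axes, zero at the start; "wrist_torque": the same for the moment, N m; "grip_width": finger opening in m; "gripper_force": force on a finger pad.
Only numpy, scipy, OpenCV 4.12 (cv2) and the standard library are available. Lean on these libraries where they do the work, as an engineer would, in place of code of your own. Each camera call takes 0.05 s, during which the arm holds its last target. There are 200 camera calls.

## Working session

There is one attempt and no reset: what is moved stays moved. The work goes in short steps, Python scripts to look and compute and a tool call to move; the robot and the scene stay as the last step left them, time stands still between calls to the robot, and variables do not carry over. Pictures are saved under pics/ and viewed, at most 11 in all, crops included, and the job is handed in when it is done.

Besides the shell and the picture viewer there is one more tool, called after "Request:" as name(argument=value, ...) on one line, values as JSON. jog_arm: Moves the arm, as the interface text tells. Its arguments: {"type":"object","properties":{"motion":{"type":"array","items":{"type":"number"}}},"required":["motion"]}

```bash
ls; mkdir -p pics
cat > h.py <<'E'
import numpy as np, cv2
from cell import monitor, eyes, env, nets
from scipy.spatial.transform import Rotation as R
def rot(q): return R.from_quat([q[1],q[2],q[3],q[0]]).as_matrix()
def snap(name):
    s=monitor.get_state(); p=eyes.snapshot(name)
    if name=='wrist':
        T=np.eye(4);T[:3,:3]=rot(s['tcp_rot']);T[:3,3]=s['position']
        p['T']=T@np.array(p['mount'])
    else:
        T=np.eye(4);a=np.array(p['attitude']);T[:3,:3]=rot(a) if a.size==4 else a;T[:3,3]=p['position'];p['T']=T
    return p
def ray(p,px):
    u=np.array([(px[0]-p['cx'])/p['fx'],(px[1]-p['cy'])/p['fy']]);v=u.copy()
    for _ in range(20): v=u/(1+p['k1']*(v@v))
    d=p['T'][:3,:3]@np.array([v[0],v[1],1]);return p['T'][:3,3],d/np.linalg.norm(d)
def atz(p,px,z):
    o,d=ray(p,px);return o+d*(z-o[2])/d[2]
def proj(p,X):
    c=np.linalg.inv(p['T'])@np.append(X,1);v=c[:2]/c[2];v=v*(1+p['k1']*(v@v))
    return np.array([v[0]*p['fx']+p['cx'],v[1]*p['fy']+p['cy']])
def tri(rays):
    A=0;b=0
    for o,d in rays:
        M=np.eye(3)-np.outer(d,d);A=A+M;b=b+M@o
    return np.linalg.solve(A,b)
def save(p,n): cv2.imwrite('pics/'+n,cv2.cvtColor(p['img'],cv2.COLOR_RGB2BGR))
E
python3 - <<'E'
from h import *
np.set_printoptions(precision=3,suppress=True)
s=monitor.get_state();print(s)
for n in ['top','side','wrist']:
    p=snap(n);save(p,n+'0.png');print(n,p['fx'],p['cx'],p['k1'],p['T'])
    for t in ['roll_tall','roll_short','carrier','dock','carrier_seat','carrier_grip']:
        print(t,[(np.round(d['position']).tolist(),round(d['p'],2)) for d in nets.look_for(t,p)][:6])
E
```

```text
pics
{'t': 0.0, 'joints': array([ 1.083,  0.259,  1.536,  0.   ,  1.348, -0.203]), 'joint_vel': array([ 0.   , -0.001, -0.   , -0.001,  0.   ,  0.002]), 'tau': array([ -0.001, -43.731, -28.4  ,   0.072,   0.042,  -0.   ]), 'position': array([0.154, 0.527, 0.237]), 'tcp_rot': array([-0.   ,  0.142,  0.99 , -0.001]), 'force': array([-0.368, -0.114, -0.252]), 'wrist_torque': array([ 0.008, -0.008,  0.023]), 'gripper_force': 0.0, 'grip_width': 0.09304399086237913}
top 376.37643674556057 317.90845806679175 -0.03839253188632339 [[ 0.002 -0.991  0.131  0.382]
 [-1.    -0.003 -0.003 -0.003]
 [ 0.003 -0.131 -0.991  1.172]
 [ 0.     0.     0.     1.   ]]
roll_tall [([395.0, 155.0], 0.8), ([398.0, 186.0], 0.68), ([446.0, 234.0], 0.53), ([366.0, 153.0], 0.52)]
roll_short [([373.0, 225.0], 0.55)]
carrier [([280.0, 181.0], 0.86)]
dock [([298.0, 185.0], 0.84)]
carrier_seat [([278.0, 184.0], 0.95)]
carrier_grip [([278.0, 183.0], 0.68)]
side 418.11838269176116 316.55881198182846 -0.05460875175964381 [[ 0.768 -0.426  0.478 -0.082]
 [-0.64  -0.498  0.585 -0.759]
 [-0.011 -0.756 -0.655  0.97 ]
 [ 0.     0.     0.     1.   ]]
roll_tall [([386.0, 217.0], 0.93), ([389.0, 252.0], 0.82), ([313.0, 216.0], 0.66), ([409.0, 232.0], 0.59), ([312.0, 184.0], 0.48)]
roll_short [([300.0, 202.0], 0.64), ([338.0, 261.0], 0.62), ([390.0, 255.0], 0.27)]
carrier [([312.0, 185.0], 0.93), ([341.0, 242.0], 0.24)]
dock [([311.0, 212.0], 0.86)]
carrier_seat [([310.0, 188.0], 0.94)]
carrier_grip [([309.0, 185.0], 0.72)]
wrist 300.17958133084824 321.2174094773256 -0.01647098237965185 [[ 0.282  0.932  0.228  0.092]
 [ 0.959 -0.274 -0.067  0.548]
 [ 0.     0.238 -0.971  0.385]
 [ 0.     0.     0.     1.   ]]
roll_tall []
roll_short []
carrier []
dock []
carrier_seat []
carrier_grip []
```

View pics/top0.png

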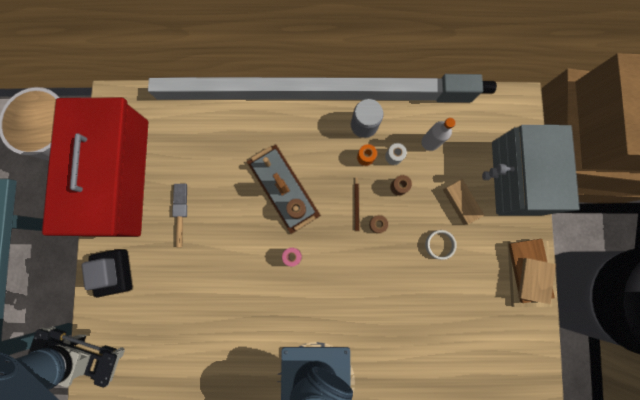

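View pics/side0.png

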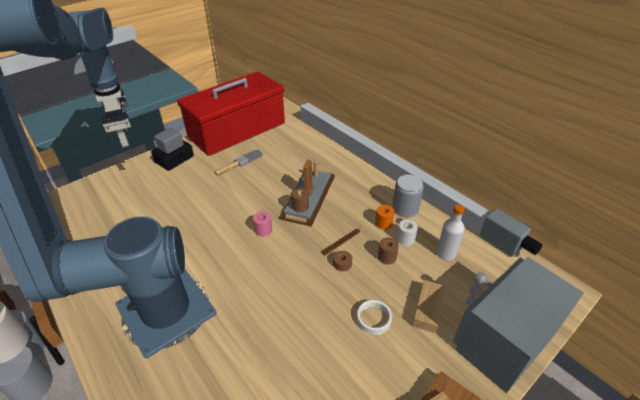

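The top view shows these candidates for the roll:
- Brown, tall: (401,185). In the side view it is at (388,251) and stands tall.
- Brown, short: (378,224).
- Orange: (368,155).
- White: (397,153).
- Pink: (292,257).
- Loaded roll on the carrier: (297,208).

The one I want is the brown tall roll at (401,185). The empty spindle is at about (262,160), the far end of the carrier.

Run:
```python
from h import *
np.set_printoptions(precision=4,suppress=True)
P={n:snap(n) for n in ['top','side']}
def pick(t,n,near):
    L=nets.outline_of(t,P[n]); L=[d for d in L if np.hypot(*(np.array(d['position'])-near))<25]
    return L[0] if L else None
for t,a,b in [('roll_tall',(401,185),(388,251)),('roll_short',(378,224),(343,261)),('roll_loaded',(297,208),(300,201)),('carrier',(280,185),(308,190)),('dock',(285,190),(308,205))]:
    x=pick(t,'top',a);y=pick(t,'side',b)
    for n,d in (('top',x),('side',y)):
        if d is not None:
            ys,xs=np.nonzero(d['pixels']);print(t,n,d['position'],d['p'],xs.min(),xs.max(),ys.min(),ys.max(),len(xs))
    if x and y:print(' tri',tri([ray(P['top'],x['position']),ray(P['side'],y['position'])]))
p=P['top']
a=cv2.resize(p['img'][130:245,235:425],None,fx=4,fy=4,interpolation=cv2.INTER_CUBIC)
cv2.imwrite('pics/croptop.png',a[...,::-1])
b=cv2.resize(P['side']['img'][150:280,265:415],None,fx=4.5,fy=4.5,interpolation=cv2.INTER_CUBIC)
cv2.imwrite('pics/cropside.png',b[...,::-1])
```

```text
roll_tall top [398.9, 186.3] 0.72 389 411 176 195 342
roll_tall side [385.4, 252.3] 0.96 378 397 238 264 450
 tri [ 0.5866 -0.2571  0.023 ]
roll_short top [375.9, 226.3] 0.78 369 387 216 232 239
roll_short side [339.8, 260.3] 0.54 333 351 251 271 341
 tri [ 0.4652 -0.1862  0.0155]
roll_loaded top [294.1, 214.0] 0.86 286 305 199 219 300
roll_loaded side [299.5, 203.5] 0.92 291 308 189 212 321
 tri [0.504  0.0613 0.0446]
carrier top [281.5, 182.8] 0.74 252 313 150 227 1883
carrier side [313.2, 182.9] 0.69 285 330 161 218 1014
 tri [0.5958 0.1001 0.0578]
dock top [278.8, 183.3] 0.61 252 313 150 226 1915
dock side [312.8, 215.3] 0.61 280 334 170 226 494
 tri [ 0.6245  0.1318 -0.1361]
```

View pics/croptop.png

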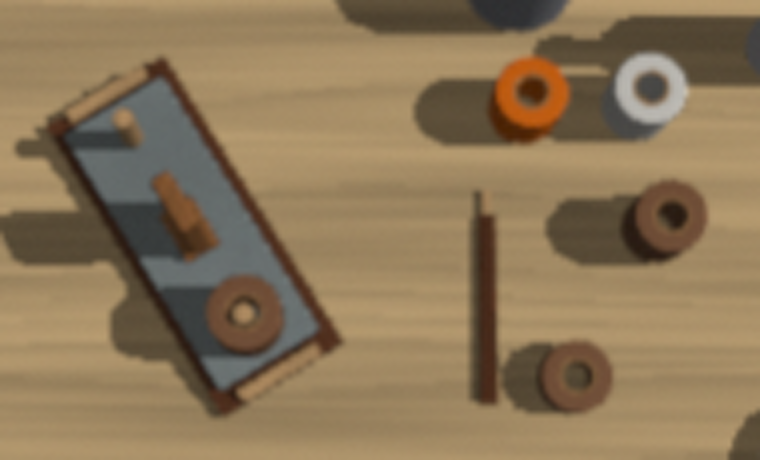

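View pics/cropside.png

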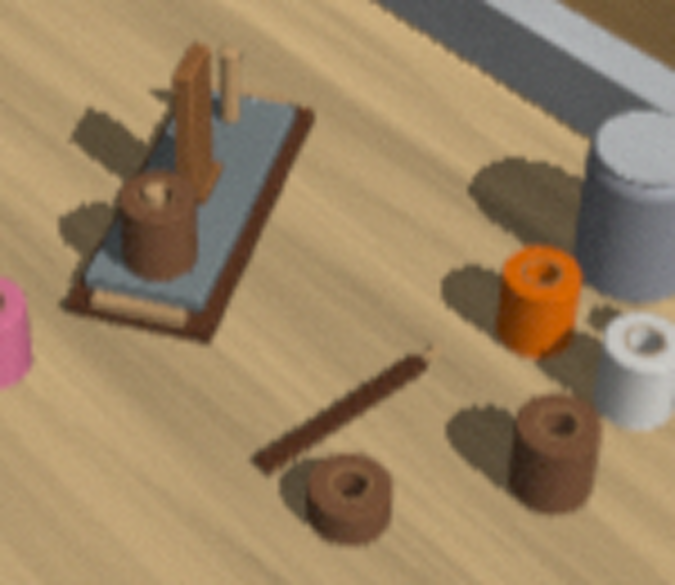

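The crops confirm it. The tall brown roll's top is centred at top (402.8,184.3) / side (389.4,244.4). The empty spindle's top is at top (265.2,159) / side (316.3,161.1), and the loaded roll's top is at top (296.2,208.2) / side (299.9,192.7).

Run:
```python
from h import *
np.set_printoptions(precision=4,suppress=True)
T=snap('top');S=snap('side')
for n,a,b,z in [('tall top',(402.8,184.3),(389.4,244.4),.06),('spindle top',(265.2,159),(316.3,161.1),.095),('loaded top',(296.2,208.2),(299.9,192.7),.087),('short',(379,224),(343,258),.03)]:
    print(n,tri([ray(T,a),ray(S,b)]),atz(T,a,z),atz(S,b,z))
```

```text
tall top [ 0.5884 -0.2626  0.0601] [ 0.5857 -0.2605  0.06  ] [ 0.5918 -0.2639  0.06  ]
spindle top [0.656  0.148  0.0946] [0.6533 0.1496 0.095 ] [0.6585 0.1464 0.095 ]
loaded top [0.5111 0.0558 0.092 ] [0.5093 0.0576 0.087 ] [0.517  0.0591 0.087 ]
short [ 0.4711 -0.1936  0.0282] [ 0.4683 -0.1915  0.03  ] [ 0.4729 -0.1962  0.03  ]
```

Request:
jog_arm(motion=[1, -0.036, -0.0265, 0, 0, 1, -0.036, -0.0265, 0, 0, 1, -0.036, -0.0265, 0, 0, 1, -0.036, -0.0265, 0, 0, 1, -0.036, -0.0265, 0, 0, 1, -0.036, -0.0265, 0, 0, 1, -0.036, -0.0265, 0, 0, 1, -0.036, -0.0265, 0, 0, 1, -0.036, -0.0265, 0, 0, 1, -0.036, -0.0265, 0, 0])

```text
t: 2.75
position: [0.4265, 0.1708, 0.2378]
tcp_rot: [0.0, 0.142, 0.99, 0.0]
force: [1.2, 0.4, 0.1]
grip_width: 0.093
gripper_force: 0.0
```

Request:
jog_arm(motion=[1, -0.036, -0.0265, 0, 0, 1, -0.036, -0.0265, 0, 0, 1, 0, 0, 0, 0, 1, 0, 0, 0, 0, 1, 0, 0, 0, 0, 1, 0, 0, 0, 0, 1, 0, 0, 0, 0, 1, 0, 0, 0, 0, 1, 0, 0, 0, 0, 1, 0, 0, 0, 0])

```text
t: 3.75
position: [0.4796, 0.1016, 0.2375]
tcp_rot: [0.0, 0.142, 0.99, -0.0]
force: [0.1, -0.9, -0.2]
grip_width: 0.093
gripper_force: 0.0
```

Run:
```python
from h import *
np.set_printoptions(precision=4,suppress=True)
p=snap('wrist');save(p,'w1.png');s=monitor.get_state();print(s['t'],s['position'],s['tcp_rot'],s['force'])
for t in ['carrier_seat','carrier_grip','roll_loaded','carrier']:
    print(t,[(np.round(d['position'],1).tolist(),round(d['p'],2)) for d in nets.look_for(t,p)][:4])
for X in [(.656,.148,.095),(.656,.148,.027),(.511,.056,.087)]: print(proj(p,X))
```

```text
3.8 [0.4797 0.1015 0.2375] [0.     0.1417 0.9899 0.    ] [ 0.9978 -0.8865  0.025 ]
carrier_seat [([346.0, 248.4], 0.55)]
carrier_grip []
roll_loaded [([293.1, 223.3], 0.85), ([264.4, 97.8], 0.8)]
carrier [([346.1, 245.6], 0.75)]
[403.5281 330.1849]
[390.09   296.7929]
[286.2155 232.29  ]
```

View pics/w1.png

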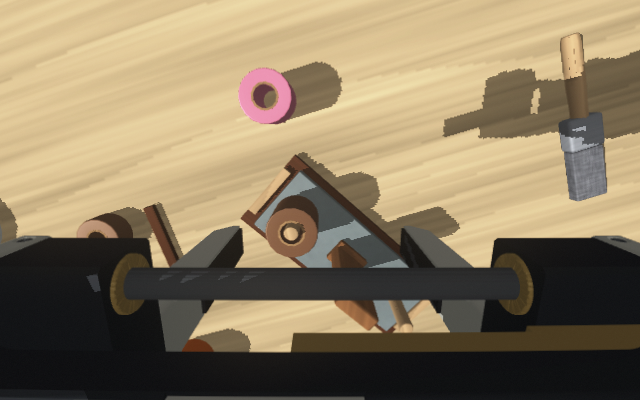

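The wrist view shows the loaded roll's bore at (291,232), pink at (265,96), and the empty spindle partly hidden near (400,315). The gripper blocks the lower half of the image, so I'll shift outward to get the carrier into the upper half.

Request:
jog_arm(motion=[1, -0.04, 0, 0, 0, 1, -0.04, 0, 0, 0, 1, -0.04, 0, 0, 0, 1, -0.03, 0, 0, 0, 1, 0, 0, 0, 0, 1, 0, 0, 0, 0, 1, 0, 0, 0, 0, 1, 0, 0, 0, 0, 1, 0, 0, 0, 0, 1, 0, 0, 0, 0])

```text
t: 5.0
position: [0.6233, 0.0595, 0.238]
tcp_rot: [0.0, 0.142, 0.99, 0.0]
force: [-0.2, 0.2, 0.4]
grip_width: 0.093
gripper_force: 0.0
```

Run:
```python
from h import *
np.set_printoptions(precision=4,suppress=True)
p=snap('wrist');save(p,'w2.png');s=monitor.get_state();print(s['t'],s['position'])
for t in ['carrier_seat','carrier_grip','roll_loaded','carrier']:
    print(t,[(np.round(d['position'],1).tolist(),round(d['p'],2)) for d in nets.look_for(t,p)][:4])
for X in [(.656,.148,.095),(.656,.148,.027),(.511,.056,.087)]: print(proj(p,X))
a=cv2.resize(p['img'][0:300,180:580],None,fx=2,fy=2,interpolation=cv2.INTER_CUBIC)
cv2.imwrite('pics/w2c.png',a[...,::-1])
```

```text
5.05 [0.6234 0.0594 0.2379]
carrier_seat [([354.3, 141.2], 0.91)]
carrier_grip [([357.7, 142.6], 0.8), ([71.7, 221.6], 0.36)]
roll_loaded [([279.6, 85.6], 0.63)]
carrier [([355.7, 140.8], 0.9)]
[413.4382 200.3643]
[396.8164 186.9491]
[281.8979  81.0077]
```

View pics/w2c.png

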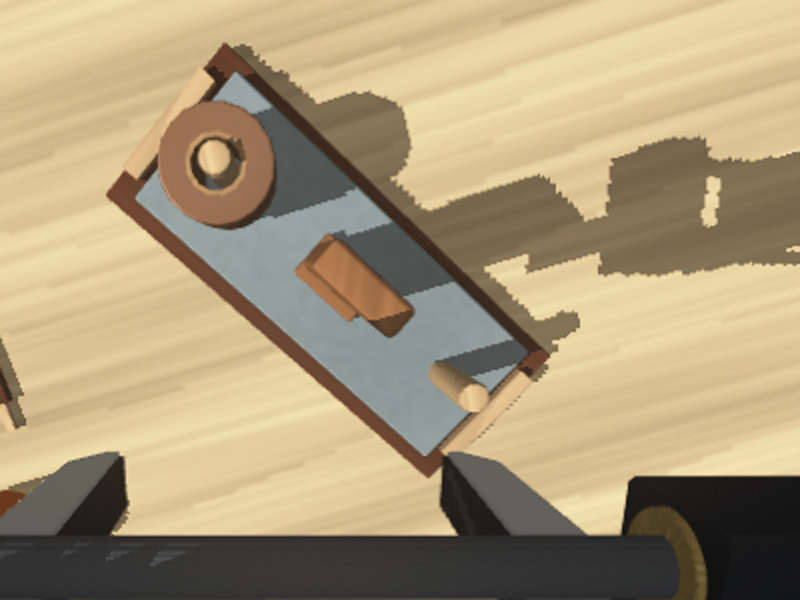

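Run:
```python
from h import *
np.set_printoptions(precision=4,suppress=True)
p=snap('wrist')
f=lambda c,z:atz(p,(180+c[0]/2,c[1]/2),z)[:2]
e=f((474,397),.095);l=f((214,156),.095);r=f((217,160),.087)
print('empty',e,'loaded sp',l,'rolltop',r,'mid',(e+l)/2,np.linalg.norm(e-l),np.degrees(np.arctan2(*(e-l)[::-1])))
C=[f(c,.027) for c in [(235,72),(137,197),(428,456)]];print('corners',C,'mid',(C[0]+C[2])/2,np.linalg.norm(C[1]-C[2]),np.linalg.norm(C[0]-C[1]));d=C[2]-C[1];print(np.degrees(np.arctan2(d[1],d[0])))
D=[f(c,.012) for c in [(225,44),(108,193),(430,475),(550,353)]];print('dock',D,sum(D)/4)
H=[f(c,.147) for c in [(330,234),(312,251),(413,308),(393,334)]];print('handle',H)
```

```text
empty [0.6553 0.1515] loaded sp [0.5116 0.0617] rolltop [0.5123 0.062 ] mid [0.5834 0.1066] 0.16948855039587649 31.978617325094994
corners [array([0.4621, 0.0817]), array([0.5084, 0.0087]), array([0.7067, 0.1325])] mid [0.5844 0.1071] 0.23370295943304564 0.08644018614395059
31.962911517912556
dock [array([0.4425, 0.0807]), array([ 0.4991, -0.01  ]), array([0.7261, 0.133 ]), array([0.6677, 0.2242])] [0.5839 0.107 ]
handle [array([0.5598, 0.099 ]), array([0.564 , 0.0906]), array([0.5962, 0.123 ]), array([0.604 , 0.1129])]
```

The carrier measures consistently: yaw 32.0°, centre (0.584,0.107), empty spindle (0.656,0.152). Next I'll turn the tool to match the carrier and look at the roll.

Request:
jog_arm(motion=[1, 0, 0, 0, 0.1437, 1, 0, 0, 0, 0.1437, 1, 0, 0, 0, 0.1437, 1, 0, 0, 0, 0.1437, 1, 0, 0, 0, 0.1437, 1, 0, 0, 0, 0.1437, 1, 0, 0, 0, 0.1437, 1, 0, 0, 0, 0.1437, 1, 0, 0, 0, 0.1437, 1, 0, 0, 0, 0.1437])

```text
t: 6.3
position: [0.6237, 0.0591, 0.2374]
tcp_rot: [-0.0, 0.76, 0.649, -0.0]
force: [-0.3, -0.2, -0.2]
grip_width: 0.0926
gripper_force: 0.0
```

Request:
jog_arm(motion=[1, 0, 0, 0, 0.1437, 1, 0, 0, 0, 0.1437, 1, 0, 0, 0, 0.1437, 1, 0, 0, 0, 0.1437, 1, 0, 0, 0, 0.1437, 1, 0, 0, 0, 0.1437, 1, 0, 0, 0, 0, 1, -0.0342, 0.0258, 0, 0, 1, -0.0342, 0.0258, 0, 0, 1, -0.0342, 0.0258, 0, 0])

```text
t: 7.3
position: [0.5771, -0.0617, 0.2374]
tcp_rot: [0.0, 0.961, 0.278, 0.0]
force: [-0.0, -0.1, -0.4]
grip_width: 0.0929
gripper_force: 0.0
```

Request:
jog_arm(motion=[1, -0.0342, 0.0258, 0, 0, 1, -0.0342, 0.0258, 0, 0, 1, -0.0342, 0.0258, 0, 0, 1, -0.0342, 0.0258, 0, 0, 1, -0.0342, 0.0258, 0, 0, 1, -0.0342, 0.0258, 0, 0, 1, -0.0342, 0.0258, 0, 0, 1, 0, 0, 0, 0, 1, 0, 0, 0, 0, 1, 0, 0, 0, 0])

```text
t: 8.3
position: [0.4703, -0.3398, 0.2374]
tcp_rot: [-0.0, 0.961, 0.276, 0.0]
force: [-0.5, 0.6, -0.4]
grip_width: 0.0934
gripper_force: 0.0
```

Run:
```python
from h import *
np.set_printoptions(precision=4,suppress=True)
p=snap('wrist');s=monitor.get_state();print(s['t'],s['position'],s['tcp_rot'],s['joints'])
for t in ['roll_tall','roll_short']:
    print(t,[(np.round(d['position'],1).tolist(),round(d['p'],2)) for d in nets.look_for(t,p)][:4])
print(proj(p,(.588,-.260,.06)))
u,v=proj(p,(.588,-.260,.03)).astype(int);u0=max(0,u-100);v0=max(0,v-100);print(u0,v0)
a=cv2.resize(p['img'][v0:v0+200,u0:u0+200],None,fx=3,fy=3,interpolation=cv2.INTER_CUBIC)
cv2.imwrite('pics/w3c.png',a[...,::-1])
```

```text
8.35 [ 0.4705 -0.3395  0.2375] [-0.0002  0.961   0.2764  0.0001] [-0.8175  0.3129  1.4603  0.0004  1.3686  0.193 ]
roll_tall [([318.5, 47.8], 0.72)]
roll_short [([208.3, 112.9], 0.6)]
[317.5867  48.7475]
217 0
```

View pics/w3c.png

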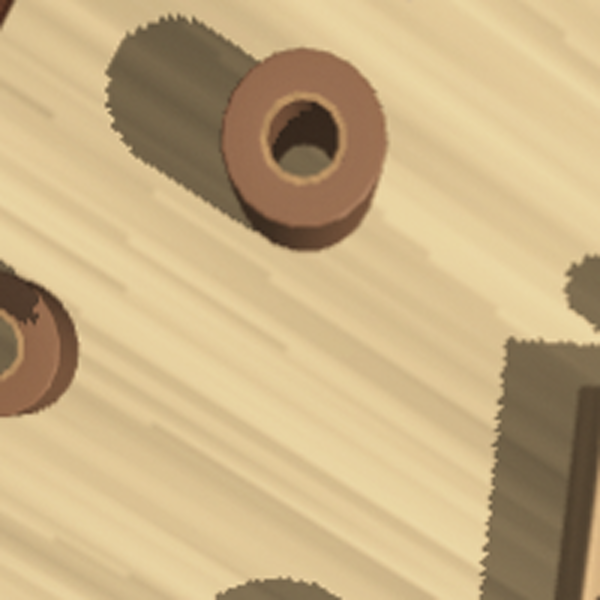

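Tall roll confirmed: bore centre at (318.3,46) in the wrist image, brown and clearly taller than the short one at the left edge.

Run:
```python
from h import *
np.set_printoptions(precision=4,suppress=True)
p=snap('wrist');s=monitor.get_state()
X=atz(p,(318.3,46),.06);print(X)
M=rot(s['tcp_rot']);print(M.T@(np.array([X[0],X[1],.038])-s['position']))
```

```text
[ 0.5909 -0.2589  0.06  ]
[ 0.1447 -0.0044  0.1997]
```

Request:
jog_arm(motion=[1, 0.0362, -0.0011, 0, 0, 1, 0.0362, -0.0011, 0, 0, 1, 0.0362, -0.0011, 0, 0, 1, 0.0362, -0.0011, 0, 0, 1, 0, 0, 0, 0, 1, 0, 0, 0.03, 0, 1, 0, 0, 0.04, 0, 1, 0, 0, 0.04, 0, 1, 0, 0, 0.03, 0, 1, 0, 0, 0.02, 0])

```text
t: 9.5
position: [0.589, -0.2592, 0.0747]
tcp_rot: [-0.001, 0.961, 0.276, -0.001]
force: [-0.1, 0.2, -0.4]
grip_width: 0.0931
gripper_force: 0.0
```

Request:
jog_arm(motion=[1, 0, 0, 0.02, 0, 1, 0, 0, 0.02, 0, 1, 0, 0, 0, 0, 1, 0, 0, 0, 0, 0, 0, 0, 0, 0, 0, 0, 0, 0, 0, 0, 0, 0, 0, 0, 0, 0, 0, 0, 0, 0, 0, 0, 0, 0, 0, 0, 0, 0, 0])

```text
t: 10.5
position: [0.5906, -0.2604, 0.0378]
tcp_rot: [0.0, 0.961, 0.275, 0.0]
force: [-1.4, 0.9, 1.6]
grip_width: 0.0566
gripper_force: 30.0
```

Gripped (56.6 mm wide, 30 N). I'll lift and look at the spindle from beside it, in this same tool orientation.

Request:
jog_arm(motion=[0, 0, 0, -0.015, 0, 0, 0, 0, -0.03, 0, 0, 0, 0, -0.04, 0, 0, 0, 0, -0.04, 0, 0, 0, 0, -0.04, 0, 0, 0, 0, -0.035, 0, 0, 0, 0, 0, 0, 0, 0.018, -0.0392, 0, 0, 0, 0.018, -0.0392, 0, 0, 0, 0.018, -0.0392, 0, 0])

```text
t: 11.5
position: [0.5729, -0.1306, 0.2361]
tcp_rot: [-0.001, 0.962, 0.275, -0.001]
force: [0.1, 1.0, -1.8]
grip_width: 0.0563
gripper_force: 30.0
```

Request:
jog_arm(motion=[0, 0.018, -0.0392, 0, 0, 0, 0.018, -0.0392, 0, 0, 0, 0.018, -0.0392, 0, 0, 0, 0.018, -0.0392, 0, 0, 0, 0.018, -0.0392, 0, 0, 0, 0, 0, 0, 0, 0, 0, 0, 0, 0, 0, 0, 0, 0, 0, 0, 0, 0, 0, 0, 0, 0, 0, 0, 0])

```text
t: 12.5
position: [0.547, 0.0806, 0.2372]
tcp_rot: [0.0, 0.962, 0.274, -0.0]
force: [-0.9, -0.4, -1.5]
grip_width: 0.0565
gripper_force: 30.0
```

Run:
```python
from h import *
np.set_printoptions(precision=4,suppress=True)
p=snap('wrist');s=monitor.get_state();print(s['t'],s['position'],s['tcp_rot'],s['grip_width'],s['force'])
for X in [(.6559,.1518,.095),(.6559,.1518,.027)]: print(proj(p,X))
u,v=proj(p,(.6559,.1518,.06)).astype(int);u0=max(0,u-130);v0=max(0,v-100);print(u0,v0)
a=cv2.resize(p['img'][v0:v0+220,u0:u0+260],None,fx=2.5,fy=2.5,interpolation=cv2.INTER_CUBIC)
cv2.imwrite('pics/w4c.png',a[...,::-1])
```

```text
12.55 [0.547  0.0807 0.2373] [ 0.      0.9616  0.2743 -0.0002] 0.05622251388044633 [ 0.4986 -0.4354 -2.8243]
[319.4227  53.2977]
[319.7565  67.7515]
189 0
```

View pics/w4c.png

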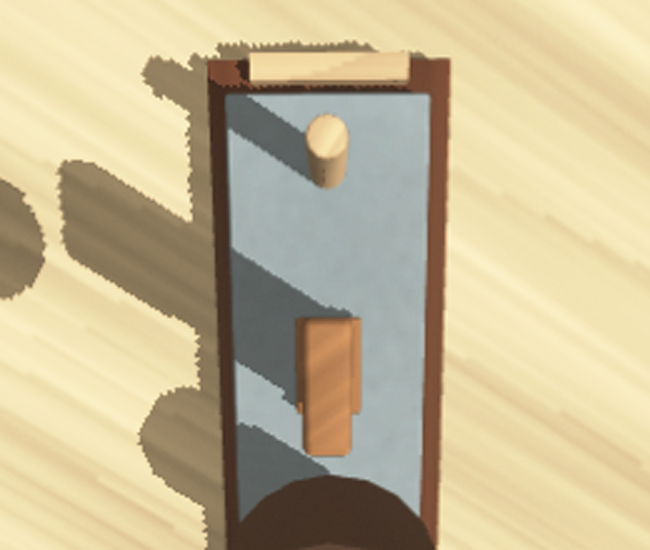

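The spindle's top is at (320,54.4), within about 1 px of the prediction, and the roll in hand is lined up sideways at the bottom of the crop.

Run:
```python
from h import *
np.set_printoptions(precision=4,suppress=True)
p=snap('wrist');s=monitor.get_state()
X=atz(p,(320,54.4),.095);print(X,s['position'])
M=rot(s['tcp_rot']);print(M.T@(np.array([X[0],X[1],.065])-s['position']))
```

```text
[0.6554 0.151  0.095 ] [0.547  0.0809 0.2374]
[ 0.1291 -0.0023  0.1723]
```

Request:
jog_arm(motion=[0, 0.032, -0.0006, 0, 0, 0, 0.032, -0.0006, 0, 0, 0, 0.032, -0.0006, 0, 0, 0, 0.032, -0.0006, 0, 0, 0, 0, 0, 0, 0, 0, 0, 0, 0.03, 0, 0, 0, 0, 0.03, 0, 0, 0, 0, 0.027, 0, 0, 0, 0, 0, 0, 0, 0, 0, 0, 0])

```text
t: 13.6
position: [0.6539, 0.1511, 0.1506]
tcp_rot: [-0.0, 0.961, 0.275, -0.001]
force: [-0.5, -0.2, -1.7]
grip_width: 0.0566
gripper_force: 30.0
```

Run:
```python
from h import *
s=monitor.get_state();print(s['t'],s['position'],s['tcp_rot'],s['force'],s['wrist_torque'])
p=snap('side')
a=cv2.resize(p['img'][110:230,250:380],None,fx=4.5,fy=4.5,interpolation=cv2.INTER_CUBIC)
cv2.imwrite('pics/s5.png',a[...,::-1])
```

```text
13.6 [0.65390101 0.15110563 0.15059947] [-5.41906881e-05  9.61463787e-01  2.74931079e-01 -5.33089383e-04] [-0.51416005 -0.21340706 -1.65050702] [-0.07269797  0.09668464  0.03570017]
```

View pics/s5.png

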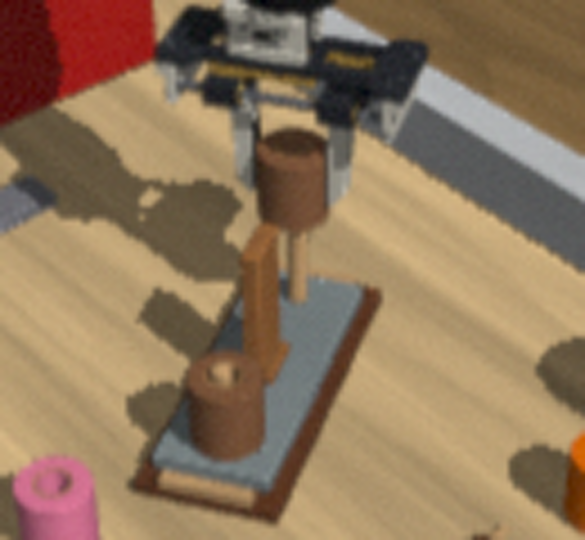

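The roll sits above the spindle with no offset visible in the side view, so I'll lower it slowly.

Request:
jog_arm(motion=[0, 0, 0, 0.007, 0, 0, 0, 0, 0.007, 0, 0, 0, 0, 0.007, 0, 0, 0, 0, 0.007, 0, 0, 0, 0, 0.004, 0, 0, 0, 0, 0.004, 0, 0, 0, 0, 0.004, 0, 0, 0, 0, 0, 0, 0, 0, 0, 0, 0, 0, 0, 0, 0, 0])

```text
t: 14.65
position: [0.6544, 0.1517, 0.1108]
tcp_rot: [0.0, 0.961, 0.275, 0.0]
force: [-0.2, 0.1, -2.8]
grip_width: 0.0564
gripper_force: 30.0
```

Request:
jog_arm(motion=[0, 0, 0, 0.008, 0, 0, 0, 0, 0.008, 0, 0, 0, 0, 0.008, 0, 0, 0, 0, 0.007, 0, 0, 0, 0, 0.005, 0, 0, 0, 0, 0.004, 0, 0, 0, 0, 0.003, 0, 0, 0, 0, 0, 0, 0, 0, 0, 0, 0, 0, 0, 0, 0, 0])

```text
t: 15.65
position: [0.6544, 0.1517, 0.0678]
tcp_rot: [0.0, 0.961, 0.275, 0.0]
force: [0.3, 0.1, -1.8]
grip_width: 0.056
gripper_force: 30.0
```

Request:
jog_arm(motion=[0, 0, 0, 0.001, 0, 0, 0, 0, 0.001, 0, 0, 0, 0, 0.001, 0, 0, 0, 0, 0, 0, 0, 0, 0, 0, 0, 0, 0, 0, 0, 0, 0, 0, 0, 0, 0, 0, 0, 0, 0, 0, 0, 0, 0, 0, 0, 0, 0, 0, 0, 0])

```text
t: 16.65
position: [0.6542, 0.1517, 0.0648]
tcp_rot: [0.0, 0.961, 0.275, 0.0]
force: [-2.3, -0.2, 4.3]
grip_width: 0.0563
gripper_force: 30.0
```

Contact felt (vertical force went from -1.8 to +4.3 N) at the expected height. Now I'll release, rise and back off to look.

Request:
jog_arm(motion=[1, 0, 0, 0, 0, 1, 0, 0, 0, 0, 1, 0, 0, 0, 0, 1, 0, 0, 0, 0, 1, 0, 0, 0, 0, 1, 0, 0, -0.01, 0, 1, 0, 0, -0.03, 0, 1, 0, 0, -0.04, 0, 1, 0, 0, -0.04, 0, 1, 0, 0, -0.04, 0])

```text
t: 17.65
position: [0.654, 0.1517, 0.2269]
tcp_rot: [0.0, 0.961, 0.275, 0.0]
force: [0.9, -0.3, -0.3]
grip_width: 0.0932
gripper_force: 0.0
```

Request:
jog_arm(motion=[1, 0, 0, -0.01, 0, 1, -0.0325, 0, 0, 0, 1, -0.0325, 0, 0, 0, 1, -0.0325, 0, 0, 0, 1, -0.0325, 0, 0, 0, 1, 0, 0, 0, 0, 1, 0, 0, 0, 0, 1, 0, 0, 0, 0, 1, 0, 0, 0, 0, 1, 0, 0, 0, 0])

```text
t: 18.65
position: [0.5445, 0.0833, 0.2342]
tcp_rot: [-0.0, 0.961, 0.276, -0.0]
force: [0.0, -0.9, 0.2]
grip_width: 0.093
gripper_force: 0.0
```

Run:
```python
from h import *
np.set_printoptions(precision=4,suppress=True)
p=snap('wrist');s=monitor.get_state();print(s['t'],s['position'],s['tcp_rot'])
c=np.array([.5834,.1065]);a=np.radians(32);ex=np.array([np.cos(a),np.sin(a)]);ey=np.array([-ex[1],ex[0]])
for sx,sy in [(1,1),(1,-1),(-1,1),(-1,-1)]: print('handle',proj(p,np.append(c+sx*.022*ex+sy*.008*ey,.147)))
print(proj(p,np.append(c+.085*ex,.095)),proj(p,np.append(c+.085*ex,.087)))
q=cv2.resize(p['img'][0:260,170:470],None,fx=2.3,fy=2.3,interpolation=cv2.INTER_CUBIC)
cv2.imwrite('pics/w6c.png',q[...,::-1])
```

```text
18.7 [0.5443 0.0833 0.2341] [-0.0001  0.9613  0.2755 -0.0002]
handle [313.9119 125.3027]
handle [334.9342 125.2815]
handle [314.283  182.2443]
handle [334.4072 182.2228]
[323.893   52.1962] [323.8147  54.3118]
```

View pics/w6c.png

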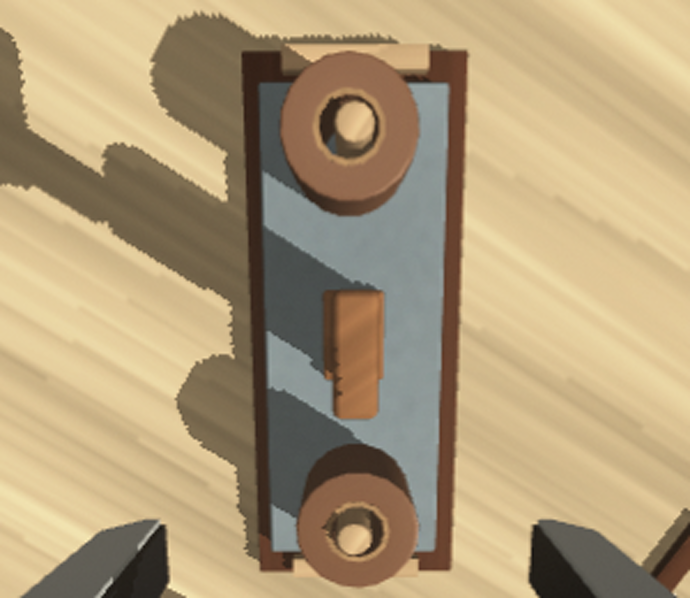

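Roll is on the spindle and looks seated like the loaded one. The handle top spans (315–336, 127–182), as predicted. Now down onto the handle.

Request:
jog_arm(motion=[1, 0.0225, 0.0008, 0, 0, 1, 0.0225, 0.0007, 0, 0, 1, 0, 0, 0, 0, 1, 0, 0, 0.02, 0, 1, 0, 0, 0.025, 0, 1, 0, 0, 0.025, 0, 1, 0, 0, 0.02, 0, 1, 0, 0, 0.01, 0, 1, 0, 0, 0.007, 0, 1, 0, 0, 0, 0])

```text
t: 19.7
position: [0.5825, 0.1053, 0.127]
tcp_rot: [-0.0, 0.961, 0.275, -0.001]
force: [-0.0, -0.0, 1.1]
grip_width: 0.0929
gripper_force: 0.0
```

Request:
jog_arm(motion=[0, 0, 0, 0, 0, 0, 0, 0, 0, 0, 0, 0, 0, 0, 0, 0, 0, 0, 0, 0, 0, 0, 0, 0, 0, 0, 0, 0, 0, 0, 0, 0, 0, 0, 0, 0, 0, 0, 0, 0, 0, 0, 0, 0, 0, 0, 0, 0, 0, 0])

```text
t: 20.7
position: [0.5828, 0.1054, 0.1274]
tcp_rot: [-0.0, 0.961, 0.275, -0.0]
force: [0.2, -0.7, -0.3]
grip_width: 0.0175
gripper_force: 0.0
```

Request:
jog_arm(motion=[0, 0, 0, 0, 0, 0, 0, 0, 0, 0, 0, 0, 0, 0, 0, 0, 0, 0, 0, 0, 0, 0, 0, -0.003, 0, 0, 0, 0, -0.004, 0, 0, 0, 0, -0.006, 0, 0, 0, 0, -0.008, 0, 0, 0, 0, -0.008, 0, 0, 0, 0, 0, 0])

```text
t: 21.7
position: [0.5839, 0.1055, 0.1583]
tcp_rot: [0.0, 0.961, 0.275, 0.002]
force: [0.4, 0.4, -6.3]
grip_width: 0.0157
gripper_force: 30.0
```

Request:
jog_arm(motion=[0, 0, 0, -0.008, 0, 0, 0, 0, -0.013, 0, 0, 0, 0, -0.015, 0, 0, 0, 0, -0.015, 0, 0, 0, 0, -0.015, 0, 0, 0, 0, -0.013, 0, 0, 0, 0, -0.008, 0, 0, 0, 0, -0.005, 0, 0, 0, 0, -0.002, 0, 0, 0, 0, 0, 0])

```text
t: 22.7
position: [0.5827, 0.1054, 0.2502]
tcp_rot: [-0.0, 0.961, 0.275, -0.0]
force: [-0.2, -0.7, -7.6]
grip_width: 0.0159
gripper_force: 30.0
```

Request:
jog_arm(motion=[0, 0, 0, 0, 0, 0, 0, 0, 0, 0, 0, 0, 0, 0, 0, 0, 0, 0, 0, 0, 0, 0, 0, 0, 0, 0, 0, 0, 0, 0, 0, 0, 0, 0, 0, 0, 0, 0, 0, 0, 0, 0, 0, 0, 0, 0, 0, 0, 0, 0])

```text
t: 23.7
position: [0.5828, 0.1054, 0.2504]
tcp_rot: [0.0, 0.961, 0.275, -0.0]
force: [-0.1, -0.0, -7.3]
grip_width: 0.0159
gripper_force: 30.0
```

Run:
```python
from h import *
s=monitor.get_state();print(s['t'],s['position'],s['force'],s['wrist_torque'],s['grip_width'])
p=snap('side')
a=cv2.resize(p['img'][80:270,230:420],None,fx=3,fy=3,interpolation=cv2.INTER_CUBIC)
cv2.imwrite('pics/s7.png',a[...,::-1])
```

```text
23.7 [0.58283303 0.10540211 0.25044085] [-1.03239221e-01 -6.53446516e-03 -7.32644303e+00] [-0.03708037  0.15284363 -0.01130318] 0.01592385226059346
```

View pics/s7.png

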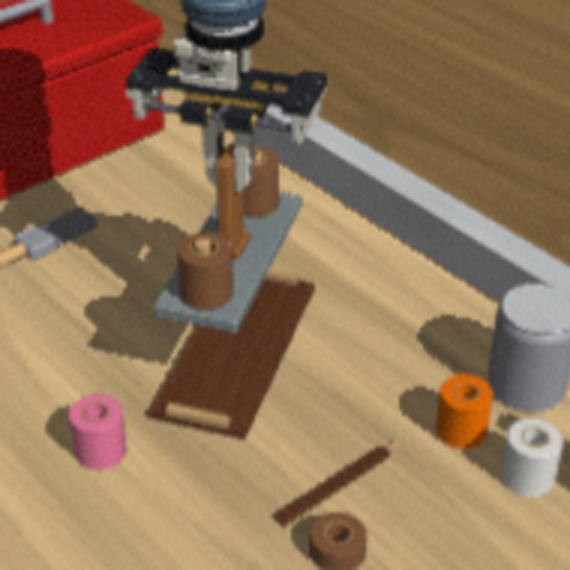

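The carrier hangs clear of the dock with both rolls on it, and nothing else has moved. One quick numeric check that it is level, against its visible base corners.

Run:
```python
from h import *
np.set_printoptions(precision=1,suppress=True)
p=snap('side');s=monitor.get_state()
c=np.array([.5834,.1065]);a=np.radians(32);ex=np.array([np.cos(a),np.sin(a)]);ey=np.array([-ex[1],ex[0]])
for sx,sy,m in [(-1,1,(157,312)),(-1,-1,(235,328)),(1,-1,(301,200))]:
    for dz in (.127-.004,.127-.004+.01): print(proj(p,np.append(c+sx*.1175*ex+sy*.045*ey,.012+dz)),end=' ')
    print('seen lower corner',230+m[0]/3,80+m[1]/3)
```

```text
[280.2 185.2] [280.  182.7] seen lower corner 282.3333333333333 184.0
[307.6 190.9] [307.5 188.4] seen lower corner 308.3333333333333 189.33333333333331
[329.8 148.4] [329.9 146. ] seen lower corner 330.3333333333333 146.66666666666669
```

```bash
python3 -c "
from cell import env
print(env.sign_off())"
```

```text
the job is handed in; nothing more can be done
None
```

The tall brown roll is seated on the empty spindle, and the carrier is held level and still by its handle about 12 cm above the dock with both rolls on; the job was handed in at about 24 s.

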